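# Refill the coffee-pod dispenser and close the pod jar

## Robot

A 6-joint arm with a two-finger parallel gripper is mounted at the origin on the work surface. World frame = base frame: x ahead of the robot, y to its left, z up, the work surface at z = 0. Lengths are in m, angles in degrees, forces in N, time in s.
With the tool pointing down it reaches from about 0.35 to 0.875 m from the base axis. Payload 4.2 kg.
Tool frame: the origin (TCP) lies midway between the tips of the shut fingers; the grasp point (between the pads) lies 19 mm behind it; y points along the fingers, z is the direction in which the jaws open and shut, and the axes are right-handed (so a half turn about y gives the same grasp; the last joint's range is limited). The gripper opens to 87 mm and grips with 3 to 60 N. Pads are 19 mm wide; open, the fingers measure 117 mm over their backs; the gripper's body (75 mm by 190 mm) begins 51 mm behind the grasp point.
Start: joints at [-54.511, 22.042, 0.453, 0, -68.411, -14.817], TCP at [0.221, -0.585, 0.189] pointing down, gripper open.
Joint ranges: [-179.83, 179.83], [-69.29, 118.12], [-61.27, 80.66], [-181.25, 117.63], [-171.15, -9.14], [-177.46, 177.46]. Speed limits (degrees/s): [159.86, 159.86, 180, 180, 180, 180].

## Interface

Orientations are given as [roll, pitch, yaw] about the fixed x, y, z axes, in that order (R = Rz(yaw) Ry(pitch) Rx(roll)).
In Python, from workcell import env gives the robot as it stands. The module is installed in compiled form; this text tells all that it offers. Calls block until the motion is done:
- env.goto(position, orientation): joint-space move of the TCP to a pose.
- env.move_straight(position, rotation=None, rate=0.15, force_limit=None): straight line of the TCP; rotation=None keeps the orientation; rate is the mean speed in m/s. With force_limit (N) it stops when the force on the tool has changed by that much, and returns True; else False.
- env.set_joints(angles): joint-space move.
- env.gripper_to(opening, grasp_force=None): opening from 0.0 (shut) to 1.0 (fully open); grasp_force is the grip in N (None keeps the last); returns when the fingers have stopped.
- env.dwell(seconds).
- env.inverse_kinematics(position, orientation): joint angles nearest the present ones, or None.
- env.read_state(): the state.
- env.grab_frame(name): name is "scene" or "top" or "wrist"; returns a dict with "image" (420x560x3 uint8, blue, green, red), "fx", "fy", "cx", "cy" (pixels), "D" ([k1, k2, p1, p2, k3] as OpenCV has them; the pictures are not rectified), "position" and "orientation" of the camera in the world. Camera axes: x right, y up, looking along -z (the intrinsics and any distortion apply to the point x, -y, -z); pixel columns grow to the right and rows downward; lengths in m; the calibration is good to about 2 mm. A picture is of the moment at which its call begins. There is no depth.
A pose or a line that the arm cannot do raises env.Unreachable and nothing moves.
- env.close_job(): hands the job in, once; it reports no verdict.
Trained networks look in a picture, given as the dict that the camera call returned (one of the last four; its "shot" number tells which), for a name from the list of things; names that differ only in an ending like _2 or _b are one class to them, and where a whole thing is asked for, a point or a joint stands for the part that bears it (a point fixed in the world has none). Each returns a list of dicts, best first, with "score" (0 to 1); they miss things now and then, are a little off and sometimes report something else, mostly with a low value. They report only what shows in the picture. A call takes as long as a camera call. They do not tell look-alikes from the thing itself.
- env.search_frame(picture, thing): "xyz" ([x, y, z] in m, in world coordinates, good to about 4 mm: the middle of the surface that is visible of it).
- env.trace(picture, thing): "mask" (420x560 bool, what is visible of it).
The state is a dict: "clock": time; "joint_positions": joint angles; "qvel": joint speeds; "joint_torque": joint torques, N m; "position": TCP position; "tool_rot": TCP orientation; "force": force on the tool from outside, world axes, zero at the start; "wrist_torque": the same for the moment, N m; "opening": opening from 0.0 (shut) to 1.0 (fully open).
Only numpy, scipy, OpenCV 4.12 (cv2) and the standard library are available. Lean on these libraries where they do the work, as an engineer would, in place of code of your own. Each camera call takes 0.05 s, during which the arm holds its last target. There are 200 camera calls.

## Task

Refill the coffee-pod dispenser: press every pod that stands on the counter down into its spring-loaded tube, one on top of the other, until each has gone under the catches and stays down. Only once they are all in, turn the lid of the pod jar clockwise until it is snug on its seal, without overtightening it. Leave the mug, the bowl and the shaker where they are.

Things in the scene. Friction and masses are not known exactly. Their poses are not given: they have to be found in the camera images.
- pod1: coffee pod, one of six alike, three to five present: hard drum 34 mm in diameter, 24 mm tall, ends bevelled 2.5 mm, with an aluminium flange 44 mm in diameter and 6 mm thick round the middle of its height; same either way up; 30 to 55 g. Origin at its centre, z along its axis; it stands on the counter with its origin 12 mm up.
- pod2: coffee pod, one of six alike, three to five present: hard drum 34 mm in diameter, 24 mm tall, ends bevelled 2.5 mm, with an aluminium flange 44 mm in diameter and 6 mm thick round the middle of its height; same either way up; 30 to 55 g. Origin at its centre, z along its axis; it stands on the counter with its origin 12 mm up.
- pod3: coffee pod, one of six alike, three to five present: hard drum 34 mm in diameter, 24 mm tall, ends bevelled 2.5 mm, with an aluminium flange 44 mm in diameter and 6 mm thick round the middle of its height; same either way up; 30 to 55 g. Origin at its centre, z along its axis; it stands on the counter with its origin 12 mm up.
- pod4: coffee pod, one of six alike, three to five present: hard drum 34 mm in diameter, 24 mm tall, ends bevelled 2.5 mm, with an aluminium flange 44 mm in diameter and 6 mm thick round the middle of its height; same either way up; 30 to 55 g. Origin at its centre, z along its axis; it stands on the counter with its origin 12 mm up.
- pod5: coffee pod, one of six alike, three to five present: hard drum 34 mm in diameter, 24 mm tall, ends bevelled 2.5 mm, with an aluminium flange 44 mm in diameter and 6 mm thick round the middle of its height; same either way up; 30 to 55 g. Origin at its centre, z along its axis; it stands on the counter with its origin 12 mm up.
- pod6: coffee pod, one of six alike, three to five present: hard drum 34 mm in diameter, 24 mm tall, ends bevelled 2.5 mm, with an aluminium flange 44 mm in diameter and 6 mm thick round the middle of its height; same either way up; 30 to 55 g. Origin at its centre, z along its axis; it stands on the counter with its origin 12 mm up.
- dispenser: pod dispenser, fixed: black foot 110 (x) x 130 (y) x 12 mm, upright clear tube 47 mm wide inside, steel funnel at its mouth: inside 46 mm wide at its foot, 58 mm at its rim; rim 161 mm above the counter, 62 mm wide outside. Two spring catches on its +y and -y sides, in housings that reach 45 mm from the axis, top 149 mm up. Origin: centre of the foot's underside; z up.
- mouth (a point): point on the tube's axis level with the underside of the catches, 140 mm above the counter; axes as the dispenser's. Pod centre 3 mm below it: just latched; 21 mm above it: stood ready, not yet pressed. Press straight down 25 to 31 mm (upper face 2 to 7 mm above this point), so the pusher enters the funnel: under 40 mm across. Released too early the pod comes up again; those below stay latched.
- jar: glass jar with spare pods in it, fixed in a round wooden coaster 100 mm across: body 78 mm in diameter up to 76 mm, neck 53 mm in diameter above 85 mm. Origin at the centre of its underside.
- lid_top (a point): centre of the top of the jar's screw lid, on its axis, 119 mm above the counter. The lid is a steel disc 60 mm in diameter and 24 mm tall (from 95 to 119 mm) with ribs round its side and a dark bar across its top; free all round.
- lid (a joint): squeeze of the seal: rad the jar's lid is turned clockwise beyond its thread's end (near 0, up to 0.08, until then). Turning it takes 0.32 N m plus 1.2 N m per rad; a torque read with the arm stopped may be up to 0.65 lower. Snug from 0.12 (0.46 N m); best stop at 0.3 to 0.5 (0.7 to 0.9 N m). Let go above 0.27 it springs back to 0.27. Above 0.75 (1.2 N m): overtightened.
- mug: small white coffee mug, 68 mm in diameter, 60 mm tall, handle to +y; bystander. Origin at the centre of its underside.
- bowl: small terracotta bowl, 90 mm in diameter, 45 mm tall; bystander. Origin at the centre of its underside.
- shaker: ceramic shaker with a steel cap, 40 mm in diameter, 72 mm tall; bystander. Origin at the centre of its underside.
- platform (a joint): spring platform in the tube that carries the pods: 0 at the top (its face 9 mm above point mouth, 149 mm above the counter), growing downwards, m; 24 mm per latched pod, stop at 128 mm. The top face of the last latched pod also stands at 149 mm: the next is stood on it. Spring: 2.3 N plus 70 N/m, so 4, 6, 7, 9 and 11 N for pods 1 to 5, and about 5 N more as the flange passes the catches.
- catch_l (a joint): spring catch on the +y side (one like it on the -y side): steel wedge 14 mm wide reaching in to 18.5 mm from the tube's axis, ramped on top, flat beneath. 0 closed, grows as it is forced outwards, m. A pod's flange pushed down forces both catches apart by 3.5 mm, passes below, and they snap shut over it and hold it against the spring.
- thread (a joint): how far the jar's lid has been screwed on, rad, growing as it is turned clockwise seen from above (tightened); it does not sink. It starts loose, at 0.2 to 1.5, turns with about 0.25 N m, and stops at 3.0, where the lid meets its seal. From there on turning the lid further squeezes the seal (joint lid).
Mind the look-alikes: they are no part of the job. Leave any green or red look-alike of the pod6 alone.

How it is judged:
By the outcome, as a careful person would: the job done as asked, in the order asked, and still so for the second after the job is handed in, with the robot touching nothing.
Of pod1, pod2, pod3, pod4, pod5, pod6 only 3 to 5 are there at a start; the rules pass over those that are not, and their reading is None.
At some moment in a run one of pod1, pod2, pod3, pod4, pod5, pod6 may be knocked a few centimetres aside while the robot is not near it.
Once in a run the grip may slacken for a moment while it holds something.
It also fails if it takes over 210 s, if anything falls off the work surface, if the arm or the gripper's body presses on something with over 40 N, if the wrist force passes 120 N, or if a joint passes its speed limit or range.

## Working session

There is one attempt and no reset: what is moved stays moved. The work goes in short steps, each a Python script; the robot and the scene stay as the last script left them, time stands still between calls to the robot, and variables do not carry over. Pictures are saved under pics/ and viewed, about 12 in all and at most 16, crops included, and the job is handed in when it is done.

```bash
mkdir -p pics
cat > h.py <<'E'
from workcell import env
import numpy as np, cv2
from scipy.spatial.transform import Rotation as R
def st(): return env.read_state()
def Rm(o): return R.from_euler('xyz',o,degrees=True)
def pix2w(f,uv,z):
    K=np.array([[f['fx'],0,f['cx']],[0,f['fy'],f['cy']],[0,0,1]])
    p=cv2.undistortPoints(np.array(uv,float).reshape(-1,1,2),K,np.array(f['D'])).reshape(-1,2)
    d=np.c_[p[:,0],-p[:,1],-np.ones(len(p))]
    o=np.asarray(f['orientation'],float)
    Rc=Rm(o).as_matrix() if o.size==3 else o.reshape(3,3)
    d=d@Rc.T; c=np.array(f['position'])
    return c+d*((z-c[2])/d[:,2])[:,None]
E
python3 - <<'E'
from h import *
s=st();print(s)
for n in ['scene','top','wrist']:
    f=env.grab_frame(n);cv2.imwrite(f'pics/a_{n}.png',f['image']);print(n,f['position'],f['orientation'],f['fx'],f['D'])
    for t in ['pod1','dispenser','jar','lid_top','mug','bowl','shaker']:
        try:
            for r in env.search_frame(f,t): print(' ',t,np.round(r['xyz'],3),round(r['score'],2))
        except Exception as e: print(t,e)
a=[cv2.imread(f'pics/a_{n}.png') for n in ('scene','top')]
E
```

```text
{'clock': 0.0, 'joint_positions': array([-5.45105465e+01,  2.20886470e+01,  3.78905613e-01, -2.95665508e-02,
       -6.84112892e+01, -1.48152564e+01]), 'qvel': array([-0.10403763, -0.10211873, -0.02502767,  0.08301461,  0.13327104,
        0.09903179]), 'joint_torque': array([-1.08447497e-03, -3.90664029e+01,  1.87402403e+01,  4.21979651e+00,
        1.10013108e-02, -1.95802827e-04]), 'position': array([ 0.22041735, -0.5841074 ,  0.1874745 ]), 'tool_rot': array([-8.98759665e+01,  4.39237127e-03,  2.06632941e+01]), 'force': array([-0.29332755, -1.0326854 , -0.08103091]), 'wrist_torque': array([ 0.00293462,  0.04066057, -0.03294237]), 'opening': 0.9972215985668684}
scene [ 0.89363857 -0.52605722  0.91831405] [37.6832157   0.09971816 30.31898409] 421.1025073976806 [-0.10833996  0.          0.          0.          0.        ]
  pod1 [ 0.676 -0.068  0.022] 0.8
  pod1 [ 0.538 -0.089  0.023] 0.73
  pod1 [ 0.368 -0.049  0.02 ] 0.72
  pod1 [ 0.473 -0.162  0.02 ] 0.66
  pod1 [ 0.448 -0.07   0.023] 0.5
  pod1 [0.548 0.062 0.021] 0.49
  dispenser [0.607 0.278 0.034] 0.88
  jar [ 0.608 -0.279  0.
[... 204 characters left out ...]
49   0.44489084 -90.96990463] 412.2119150885907 [-0.00952729  0.          0.          0.          0.        ]
  pod1 [ 0.45  -0.058  0.021] 0.79
  pod1 [ 0.47  -0.155  0.023] 0.72
  pod1 [ 0.539 -0.083  0.026] 0.7
  pod1 [ 0.358 -0.039  0.024] 0.64
  pod1 [ 0.671 -0.069  0.029] 0.6
  pod1 [0.546 0.067 0.021] 0.54
  dispenser [0.589 0.283 0.012] 0.88
  jar [ 0.585 -0.252  0.082] 0.62
  lid_top [ 0.59  -0.263  0.119] 0.68
  mug [ 0.754 -0.181  0.026] 0.86
  bowl [0.773 0.169 0.023] 0.76
  shaker [ 0.393 -0.179  0.072] 0.78
wrist [ 0.14471804 -0.61284043  0.38465444] [-1.70720454e+01 -2.33688764e-02  1.10739639e+02] 298.8044257700048 [-0.01334785  0.          0.          0.          0.        ]
```

View pics/a_scene.png

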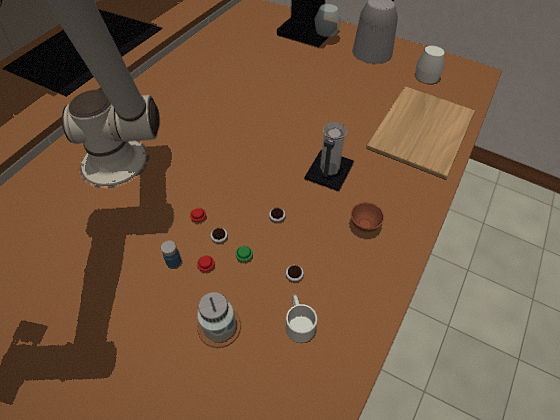

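View pics/a_top.png

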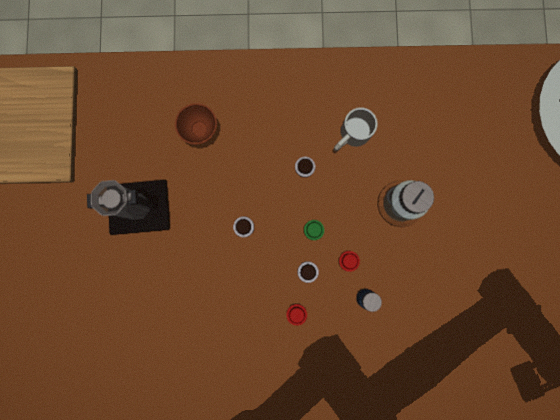

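Both overviews show three brown pods, at top-view pixels (305,166), (244,227) and (308,272). The look-alikes are two red ones at (349,261) and (297,315), and a green one at (314,230). The funnel mouth is near (110,198) and the lid near (416,197). I'll look at the funnel from above with the wrist camera, then go to the first pod.

```bash
cat >> h.py <<'E'
DOWN=[-90,0,0]
def look(x,y,z=0.17,yaw=0,name=None):
    env.goto([x,y,z],[-90,0,yaw]); env.dwell(0.3)
    f=env.grab_frame('wrist')
    if name: cv2.imwrite(f'pics/{name}.png',f['image'])
    return f
def brown(f,r,zc=0.015):
    """classify mask's centre colour, return centre at height zc, bgr"""
    m=r['mask'].astype(np.uint8)
    c=max(cv2.findContours(m,cv2.RETR_EXTERNAL,cv2.CHAIN_APPROX_NONE)[0],key=cv2.contourArea)
    (u,v),rad=cv2.minEnclosingCircle(c)
    u,v=cv2.fitEllipse(c)[0] if len(c)>10 else (u,v)
    mm=cv2.erode(m,np.ones((3,3)));col=f['image'][mm>0].mean(0) if mm.any() else np.zeros(3)
    return (u,v),pix2w(f,[(u,v)],zc)[0],col,rad
def pods(f):
    out=[]
    for r in env.trace(f,'pod1'):
        uv,p,col,rad=brown(f,r); b,g,rr=col
        kind='red' if rr>1.8*g and rr>1.8*b and rr>70 else 'green' if g>1.2*rr else 'pod'
        out.append((kind,p[:2],round(r['score'],2),np.round(uv),np.round(col),rad))
    return out
E
python3 - <<'E'
from h import *
f=env.grab_frame('top')
for o in pods(f): print(o)
for n in ('scene','top'):
    f=env.grab_frame(n)
    for t in('mouth','dispenser','catch_l'):
        try: print(n,t,[(np.round(r['xyz'],3),round(r['score'],2)) for r in env.search_frame(f,t)])
        except Exception as e: print(t,e)
    if n=='top':
        print('funnel',pix2w(f,[(110,198)],.161),'lid',pix2w(f,[(416,197)],.119))
        K=0
s=st(); p=s['position']
env.move_straight([p[0],p[1],.32])
f=look(0.60,0.275,0.26,0,'disp'); print(st()['position'],st()['joint_positions'].round(1),f['position'])
for t in('mouth','dispenser'):
    print(t,[(np.round(r['xyz'],3),round(r['score'],2)) for r in env.search_frame(f,t)])
E
```

```text
('pod', array([ 0.67432528, -0.06455258]), 0.9, array([304., 166.]), array([38., 43., 56.]), 10.178905487060547)
('red', array([ 0.36290354, -0.03938197]), 0.85, array([296., 314.]), array([ 23.,  25., 133.]), 10.518052101135254)
('pod', array([0.54638149, 0.06862965]), 0.83, array([243., 226.]), array([54., 57., 70.]), 10.646504402160645)
('red', array([ 0.470757  , -0.15213125]), 0.79, array([348., 260.]), array([ 23.,  25., 132.]), 10.382711410522461)
('pod', array([ 0.44972931, -0.06480457]), 0.71, array([307., 271.]), array([57., 60., 72.]), 10.709457397460938)
('green', array([ 0.53811494, -0.08012067]), 0.7, array([313., 229.]), array([42., 92., 40.]), 11.188298225402832)
scene mouth [(array([0.603, 0.278, 0.036]), 0.75)]
scene dispenser [(array([0.605, 0.275, 0.033]), 0.94), (array([ 0.447, -0.071,  0.021]), 0.35)]
scene catch_l [(array([0.606, 0.276, 0.033]), 0.45)]
top mouth [(array([0.582, 0.279, 0.008]), 0.86), (array([ 0.395, -0.182,  0.073]), 0.64)]
top dispenser [(array([0.588, 0.282, 0.016]), 0.95)]
top catch_l []
funnel [[0.59174181 0.29193756 0.161     ]] lid [[ 0.58901595 -0.26635043  0.119     ]]
[0.60007712 0.27484187 0.25999265] [  38.6   23.6   12.9   -0.   -79.4 -128.6] [0.51895168 0.27527107 0.45610225]
mouth [(array([0.584, 0.293, 0.072]), 0.93)]
dispenser [(array([0.581, 0.293, 0.072]), 0.62)]
```

View pics/disp.png

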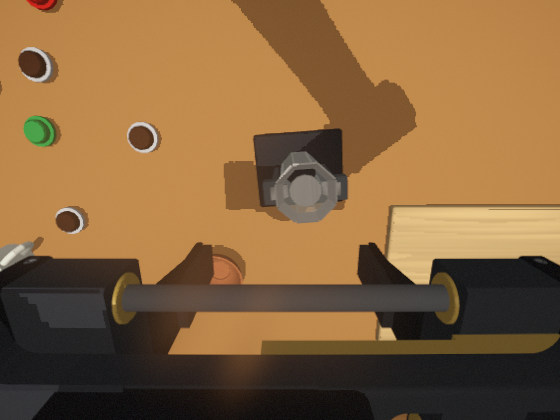

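The wrist view shows the funnel rim as an octagon centred near (306,190), with the catch housings left and right of it. The foot is yawed about 3°.

Run:
```python
from h import *
f=env.grab_frame('wrist'); print('rim',pix2w(f,[(306,190)],.161), 'inner',pix2w(f,[(305,189)],.149))
cv2.imwrite('pics/disp_crop.png',cv2.resize(f['image'][120:240,220:380],None,fx=5,fy=5,interpolation=cv2.INTER_CUBIC))
for o in pods(f): print(o)
f=look(0.546+.0,0.068,0.17,0,'p1')
for o in pods(f): print(o)
```

```text
rim [[0.58878498 0.29672459 0.161     ]] inner [[0.59054909 0.29651406 0.149     ]]
('pod', array([0.54422212, 0.06959588]), 0.92, array([142., 136.]), array([ 84., 102., 128.]), 16.9228458404541)
('red', array([ 0.37687061, -0.0380326 ]), 0.76, array([42.,  4.]), array([ 21.,  30., 155.]), 14.080227851867676)
('pod', array([ 0.44788772, -0.06402762]), 0.66, array([35., 64.]), array([ 70.,  83., 106.]), 19.037099838256836)
('pod', array([ 0.6713896 , -0.06307751]), 0.62, array([ 70., 220.]), array([ 76.,  92., 117.]), 15.4435453414917)
('green', array([ 0.53628536, -0.07829641]), 0.59, array([ 40., 131.]), array([ 64., 140.,  72.]), 17.755380630493164)
('red', array([ 0.46871176, -0.15181344]), 0.93, array([ 90., 121.]), array([ 36.,  55., 201.]), 22.103879928588867)
('green', array([ 0.53497882, -0.08003493]), 0.8, array([160., 179.]), array([ 78., 163.,  91.]), 19.418943405151367)
('pod', array([ 0.44805811, -0.06551651]), 0.69, array([164., 102.]), array([ 92., 109., 136.]), 21.50591278076172)
('pod', array([0.54448072, 0.06902689]), 0.65, array([285., 187.]), array([ 66.,  80., 101.]), 18.945146560668945)
('red', array([ 0.36417861, -0.0395632 ]), 0.62, array([180.,  16.]), array([ 39.,  52., 205.]), 23.403722763061523)
```

View pics/disp_crop.png

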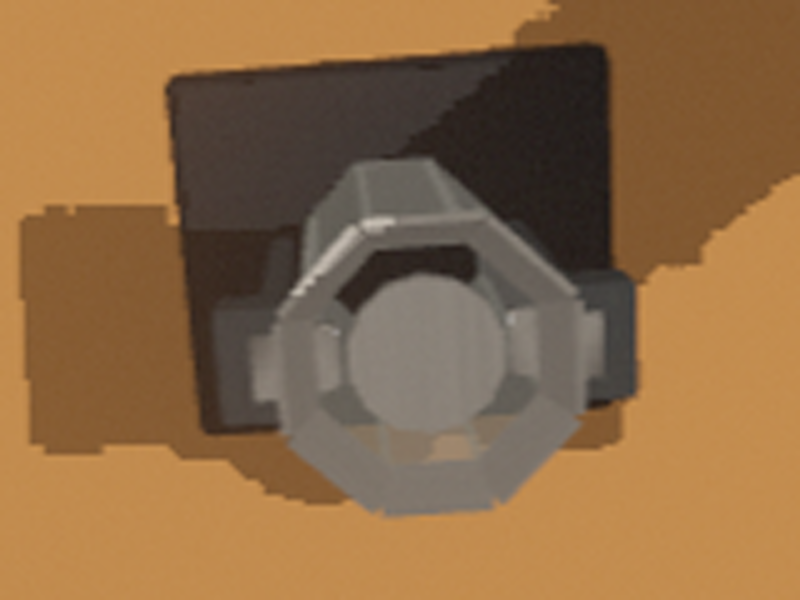

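View pics/p1.png

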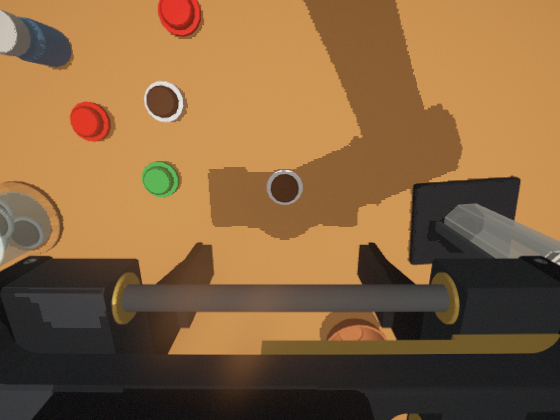

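Refined funnel centre is about (0.592, 0.296), with yaw about 4°. The p1 view shows the first pod at (285,187), clear all round, at (0.5445, 0.069). Next I'll grasp it by its upper drum and check before carrying it.

```bash
cat >> h.py <<'E'
MX,MY=0.592,0.296
def pick(x,y,z=0.0165,yaw=0):
    env.gripper_to(0.62,30)
    env.goto([x,y,0.09],[-90,0,yaw])
    hit=env.move_straight([x,y,z],rate=0.08,force_limit=6)
    env.dwell(.2); print('down',hit,st()['position'].round(4),st()['force'].round(2))
    env.gripper_to(0.0,30); env.dwell(.2); s=st()
    print('closed mm',s['opening']*87,s['position'].round(4))
    env.move_straight([x,y,0.10],rate=0.1); env.dwell(.2); s=st(); print('lift mm',s['opening']*87,s['force'].round(2))
    return s['opening']*87
E
python3 - <<'E'
from h import *
pick(.5445,.069)
f=env.grab_frame('wrist');cv2.imwrite('pics/g1.png',f['image'][150:400,130:430])
E
```

```text
down False [0.5448 0.0691 0.017 ] [-0.15  1.28 -0.06]
closed mm 0.6587006169011379 [0.5445 0.069  0.0165]
lift mm 0.7181669356527507 [ 0.46  0.1  -0.47]
```

View pics/g1.png

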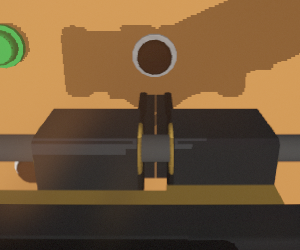

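The gripper closed empty. The pod is still standing at about (285,207), so I'll re-measure to see whether it was missed or squeezed out.

Run:
```python
from h import *
f=env.grab_frame('wrist'); print(f['position'],f['orientation'])
for o in pods(f)[:6]: print(o)
for r in env.search_frame(f,'pod1'): print(np.round(r['xyz'],4),r['score'])
f=env.grab_frame('top')
for o in pods(f)[:6]: print(o)
```

```text
[0.46328791 0.06946594 0.29557562] [-1.69985760e+01  1.12085823e-02  9.00662931e+01]
('pod', array([ 0.4474203 , -0.06468948]), 0.95, array([134., 100.]), array([ 93., 109., 136.]), 27.384363174438477)
('red', array([ 0.37618968, -0.03890239]), 0.91, array([153.,   8.]), array([ 33.,  45., 179.]), 24.545974731445312)
('green', array([ 0.53478284, -0.07981357]), 0.85, array([131., 195.]), array([ 80., 166.,  92.]), 24.438798904418945)
('pod', array([0.54440379, 0.0684884 ]), 0.77, array([284., 205.]), array([65., 78., 98.]), 22.530807495117188)
('red', array([ 0.46859206, -0.15193832]), 0.71, array([ 42., 125.]), array([ 34.,  52., 203.]), 27.409038543701172)
('pod', array([ 0.67838793, -0.0739286 ]), 0.69, array([156., 320.]), array([ 44.,  70., 107.]), 12.103818893432617)
[ 0.3771 -0.0375  0.0123] 0.95
[ 0.4652 -0.1473  0.0181] 0.93
[0.5458 0.0657 0.0218] 0.92
[ 0.6724 -0.0697  0.0224] 0.79
[ 0.534  -0.0768  0.0223] 0.63
[ 0.4521 -0.0606  0.0211] 0.59
('red', array([ 0.36229341, -0.03958722]), 0.84, array([296., 314.]), array([ 24.,  27., 138.]), 10.483134269714355)
('red', array([ 0.47059879, -0.15151242]), 0.82, array([348., 260.]), array([ 24.,  27., 138.]), 10.45881175994873)
('pod', array([ 0.6734015 , -0.06419021]), 0.73, array([304., 166.]), array([45., 49., 62.]), 10.222688674926758)
('green', array([ 0.53741123, -0.07949393]), 0.65, array([313., 229.]), array([45., 97., 39.]), 10.000322341918945)
('pod', array([ 0.44969086, -0.06527309]), 0.55, array([307., 271.]), array([45., 49., 62.]), 10.233475685119629)
```

Run:
```python
from h import *
env.move_straight([.5445,.0688,.035],rate=0.08)
h=env.move_straight([.5445,.0688,.016],rate=0.02,force_limit=4); s=st(); print(h,s['position'].round(4),s['force'].round(2))
f=env.grab_frame('scene');cv2.imwrite('pics/t1.png',cv2.resize(f['image'][150:290,180:380],None,fx=4,fy=4))
env.move_straight([.5445,.0688,.06],rate=0.08)
```

```text
False [0.5446 0.0688 0.0161] [-0.79  0.55 -0.18]
```

View pics/t1.png

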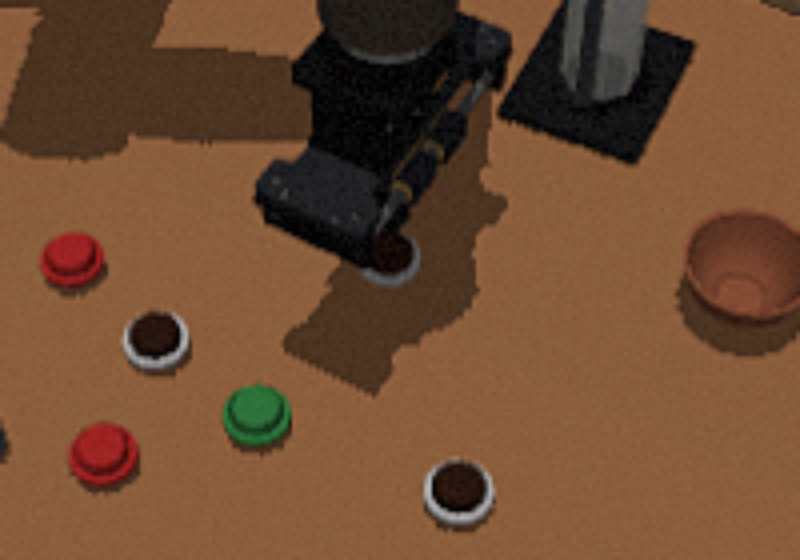

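The shut fingers met no contact at a TCP height of 16 mm, though the pod top should be at 24 mm. The real tips must sit above the nominal TCP, so I'll find the true contact height.

Run:
```python
from h import *
env.move_straight([.5445,.0688,.018],rate=0.08); env.dwell(.2); print(st()['force'])
h=env.move_straight([.5445,.0688,.004],rate=0.015,force_limit=4); s=st(); print(h,s['position'].round(4),s['force'].round(2))
env.move_straight([.5445,.0688,.06],rate=0.08)
env.goto([.40,.15,.06],DOWN)
h=env.move_straight([.40,.15,-.006],rate=0.02,force_limit=4); s=st(); print('table',h,s['position'].round(4),s['force'].round(2))
env.move_straight([.40,.15,.08],rate=0.08)
f=env.grab_frame('top')
for o in pods(f): print(o[:3])
```

```text
[-0.39410173  0.22269712  0.75028793]
False [0.5446 0.0688 0.0041] [1.01 0.82 0.27]
table False [ 0.4    0.15  -0.006] [-0.29 -1.18  0.43]
('pod', array([ 0.67356319, -0.06479246]), 0.89)
('red', array([ 0.47107151, -0.1530841 ]), 0.88)
('red', array([ 0.36295214, -0.03971865]), 0.79)
('pod', array([0.54660001, 0.06857255]), 0.76)
('pod', array([ 0.44968271, -0.06516205]), 0.75)
('green', array([ 0.53696818, -0.07977182]), 0.67)
```

Run:
```python
from h import *
env.move_straight([.40,.15,0],rate=0.1)
h=env.move_straight([.40,.15,-.05],rate=0.02,force_limit=4); s=st(); print('table',h,s['position'].round(4),s['force'].round(2),s['opening'])
f=env.grab_frame('scene');cv2.imwrite('pics/t2.png',cv2.resize(f['image'][100:280,100:340],None,fx=3,fy=3))
env.move_straight([.40,.15,.08],rate=0.08)
```

```text
table True [ 0.4     0.15   -0.0336] [-1.52  0.23  6.37] 0.0031597437261218523
```

View pics/t2.png

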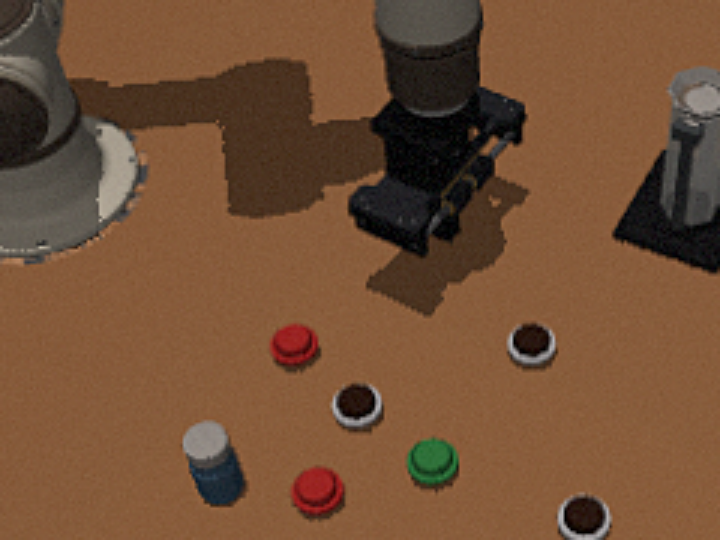

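Table contact came at a nominal TCP z of −33 mm. The tips really do sit about 33 mm above the reported TCP, and their position in the wrist image agrees. I'll confirm on the pod top, where I expect contact near −9 mm, then grasp with that correction.

Run:
```python
from h import *
env.goto([.5455,.0688,.04],DOWN)
env.move_straight([.5455,.0688,.002],rate=0.08); env.dwell(.2); print(st()['force'])
h=env.move_straight([.5455,.0688,-.014],rate=0.01,force_limit=3); s=st(); print(h,s['position'].round(4),s['force'].round(2))
f=env.grab_frame('wrist');cv2.imwrite('pics/t3.png',f['image'][130:400,130:430])
env.move_straight([.5455,.0688,.03],rate=0.08)
```

```text
[-0.12840815  0.39448255  0.63488543]
True [ 0.5455  0.0688 -0.0095] [-0.5   0.32  4.77]
```

View pics/t3.png

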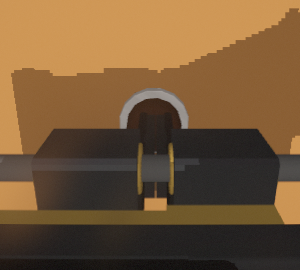

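Confirmed: contact at −9.5 mm gives a tip offset of 33.3 mm. Now the grasp with that offset.

```bash
cat >> h.py <<'E'
TIP=0.0333   # real tips are this far above the reported TCP
def T(z): return z-TIP
def pick(x,y,ztip=0.0163,yaw=0):
    env.gripper_to(0.62,30)
    env.goto([x,y,T(0.09)],[-90,0,yaw])
    hit=env.move_straight([x,y,T(ztip)],rate=0.08,force_limit=6)
    env.dwell(.15); a=st()
    env.gripper_to(0.0,30); env.dwell(.15); b=st()
    print('down',hit,a['position'].round(4),a['force'].round(1),'closed mm',b['opening']*87,b['force'].round(1))
    env.move_straight([x,y,T(0.10)],rate=0.1); env.dwell(.15); s=st(); print('lift mm',s['opening']*87,s['force'].round(2),s['clock'])
    return s['opening']*87
E
python3 - <<'E'
from h import *
print(st()['clock'])
pick(.5455,.0688)
f=env.grab_frame('wrist');cv2.imwrite('pics/g2.png',f['image'][130:400,130:430])
E
```

```text
31.8167
down False [ 0.5459  0.069  -0.0164] [-0.4  0.   0.7] closed mm 32.391330730421394 [-1.  -0.4  1.1]
lift mm 32.56776642699648 [-0.3  -0.18 -0.51] 36.2167
```

View pics/g2.png

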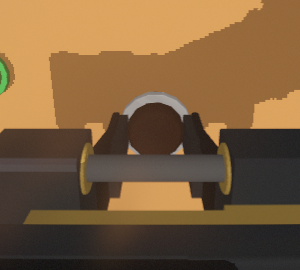

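The pod is held level by its drum. Carrying it to the funnel, standing it, releasing, then pressing.

```bash
cat >> h.py <<'E'
def place(yaw=4):
    env.goto([MX,MY,T(.215)],[-90,0,yaw]); env.dwell(.1); s=st(); print('above mm',s['opening']*87)
    if s['opening']*87<25: print('LOST'); return False
    env.move_straight([MX,MY,T(.178)],rate=0.12)
    hit=env.move_straight([MX,MY,T(.1645)],rate=0.03,force_limit=3)
    s=st(); print('stood',hit,'tip',s['position'][2]+TIP,s['force'].round(1),s['opening']*87)
    env.gripper_to(0.6); env.move_straight([MX,MY,T(.20)],rate=0.12); return True
def press(ztip=.1440,yaw=4):
    env.gripper_to(0.0)
    env.move_straight([MX,MY,T(.178)],rate=0.1)
    h=env.move_straight([MX,MY,T(ztip)],rate=0.03,force_limit=35); s=st()
    print('press',h,s['position'].round(4),'tip',s['position'][2]+TIP,s['force'].round(1))
    env.dwell(.3); s=st(); print(s['position'][2]+TIP,s['force'].round(1))
    env.move_straight([MX,MY,T(.21)],rate=0.08); print(st()['clock'])
E
python3 - <<'E'
from h import *
if place():
    f=env.grab_frame('wrist');cv2.imwrite('pics/s1.png',f['image'][60:400,130:430])
E
```

```text
above mm 32.40293822491211
stood False tip 0.16488983926799133 [-0.4 -0.4  2.6] 32.489332452580065
```

View pics/s1.png

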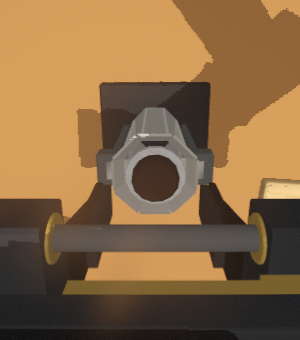

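The pod stands level and centred in the funnel. Pressing it in.

Run:
```python
from h import *
press()
f=env.grab_frame('wrist')
print([(np.round(r['xyz'],3),round(r['score'],2)) for r in env.search_frame(f,'pod1')])
cv2.imwrite('pics/s2.png',f['image'][60:400,130:430])
f=env.grab_frame('top')
for o in pods(f): print(o[:3],o[3])
```

```text
press False [0.5925 0.2962 0.111 ] tip 0.14431723569392998 [1.7 0.6 3.3]
0.14412059438474947 [ 1.7 -0.2  3. ]
43.625
[(array([0.591, 0.298, 0.149]), 0.78), (array([ 0.666, -0.053,  0.017]), 0.77), (array([0.785, 0.133, 0.037]), 0.31)]
('pod', array([ 0.44934021, -0.06423226]), 0.89) [307. 271.]
('pod', array([ 0.6737926 , -0.06496352]), 0.82) [305. 166.]
('red', array([ 0.47064582, -0.15209523]), 0.82) [348. 260.]
('red', array([ 0.36192134, -0.03944581]), 0.71) [296. 314.]
('green', array([ 0.53769996, -0.07973961]), 0.55) [313. 229.]
('pod', array([0.59102355, 0.34901908]), 0.48) [112. 208.]
```

View pics/s2.png

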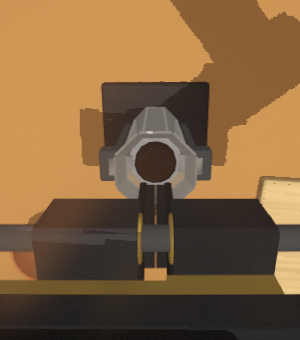

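The pod's top reads z = 0.149, so it is latched. For the other pods I'll use yaw 90, which keeps the gripper body clear of the mug handle and shaker, with a fresh look before each grasp.

```bash
cat >> h.py <<'E'
def near(f,x,y,tol=.06):
    c=[o for o in pods(f) if o[0]=='pod' and np.hypot(*(o[1]-[x,y]))<tol]
    return min(c,key=lambda o:np.hypot(*(o[1]-[x,y]))) if c else None
def fetch(x,y,yaw=90):
    env.gripper_to(0.62,30)
    f=look(x,y,.10,yaw); o=near(f,x,y); print('wrist',o)
    if o is None: return False
    wx,wy=o[1]; 
    if np.hypot(wx-x,wy-y)<.008: wx,wy=(wx+x)/2,(wy+y)/2
    if pick(wx,wy,yaw=yaw)<25: print('NO GRASP'); return False
    return place()
E
python3 - <<'E'
from h import *
if fetch(.6736,-.0645):
    press(); f=env.grab_frame('wrist')
    print([(np.round(r['xyz'],3),round(r['score'],2)) for r in env.search_frame(f,'pod1')])
    cv2.imwrite('pics/s3.png',f['image'])
f=env.grab_frame('top')
for o in pods(f): print(o[:3],o[3])
E
```

```text
wrist ('pod', array([ 0.67162776, -0.06641436]), 0.76, array([287., 201.]), array([54., 66., 85.]), 21.76763343811035)
down False [ 0.6731 -0.0654 -0.0162] [0.5 0.5 0.6] closed mm 32.458007127669134 [-0.2 -1.   1.5]
lift mm 32.746998601436765 [ 0.39 -0.4  -0.88] 50.675
above mm 32.25964617613539
stood False tip 0.16523130411254897 [-1.  -1.   2.8] 31.954235737210727
press False [0.5924 0.2962 0.111 ] tip 0.14432666348220355 [1.  0.8 4. ]
0.14430866354883087 [0.2 0.7 5.9]
58.7583
[(array([0.588, 0.297, 0.145]), 0.71)]
('green', array([ 0.53719583, -0.07964365]), 0.88) [313. 229.]
('pod', array([ 0.44963014, -0.06523311]), 0.83) [307. 271.]
('red', array([ 0.47009927, -0.15269481]), 0.77) [349. 261.]
('red', array([ 0.362393  , -0.03962355]), 0.75) [296. 314.]
('pod', array([0.59079689, 0.34993028]), 0.41) [111. 208.]
```

Run:
```python
from h import *
if fetch(.449,-.065):
    press(); f=env.grab_frame('wrist')
    print([(np.round(r['xyz'],3),round(r['score'],2)) for r in env.search_frame(f,'pod1')])
    cv2.imwrite('pics/s4.png',f['image'][60:400,130:430])
f=env.grab_frame('top')
for o in pods(f): print(o[:3],o[3])
for t in ('lid_top','jar'): print(t,[(np.round(r['xyz'],3),round(r['score'],2)) for r in env.search_frame(f,t)])
# touch the last pod's top: should be at 149
env.move_straight([MX,MY,T(.158)],rate=.1);env.dwell(.2)
h=env.move_straight([MX,MY,T(.1475)],rate=.01,force_limit=2.5);s=st();print('touch',h,s['position'][2]+TIP,s['force'].round(1))
env.move_straight([MX,MY,T(.22)],rate=.12)
f=look(.59,-.268,.20,0,'lid'); print(st()['joint_positions'].round(1))
print([(np.round(r['xyz'],4),round(r['score'],2)) for r in env.search_frame(f,'lid_top')])
cv2.imwrite('pics/lid.png',np.vstack([f['image'][100:300,130:430],cv2.imread('pics/s4.png')[:200]]))
```

```text
wrist ('pod', array([ 0.44740656, -0.06743775]), 0.91, array([287., 201.]), array([62., 74., 93.]), 22.466718673706055)
down False [ 0.4486 -0.0661 -0.0165] [-0.6 -0.3 -0.2] closed mm 32.226935139198275 [-1.2  0.1  2.4]
lift mm 32.32456108239422 [-0.04 -0.4  -0.58] 65.75
above mm 32.38597192834376
stood True tip 0.164662542381515 [-0.3  0.   4.4] 32.49387939052572
press False [0.5927 0.2963 0.1119] tip 0.14518845010307851 [-0.1 -0.3  5.5]
0.14523727280249799 [-0.5 -0.7  5.8]
73.7
[(array([0.589, 0.298, 0.149]), 0.94), (array([0.592, 0.318, 0.148]), 0.74), (array([0.579, 0.294, 0.028]), 0.34)]
('green', array([ 0.53685435, -0.07958844]), 0.73) [313. 229.]
('red', array([ 0.4706406 , -0.15259592]), 0.65) [349. 260.]
('red', array([ 0.3621897 , -0.03993052]), 0.56) [296. 314.]
('pod', array([ 0.75411889, -0.17947042]), 0.38) [357. 128.]
lid_top [(array([ 0.592, -0.266,  0.121]), 0.64)]
jar [(array([ 0.586, -0.253,  0.084]), 0.69)]
touch True 0.148823297804906 [-0.7 -0.5  3.9]
[-10.1  23.9   5.   -0.  -71.1 -79.8]
[(array([ 0.5866, -0.2697,  0.122 ]), 0.69)]
```

View pics/lid.png

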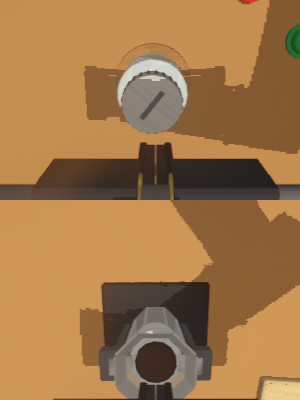

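All three pods are in: the top one was touched at 148.8 mm and nothing brown is left on the counter. The lid shows at about crop (152,104), with its bar diagonal. Next I'll locate it, grip it at J6 ≈ +70° so one stroke covers the whole turn, and log torque and bar angle.

```bash
cat >> h.py <<'E'
def proj(f,P):
    K=np.array([[f['fx'],0,f['cx']],[0,f['fy'],f['cy']],[0,0,1]])
    p=(np.atleast_2d(P)-f['position'])@Rm(f['orientation']).as_matrix()
    return cv2.projectPoints(p*[1,-1,-1],np.zeros(3),np.zeros(3),K,np.array(f['D']))[0].reshape(-1,2)
def rectify(f,cx,cy,z=.119,h=.04,n=160):
    t=np.linspace(h,-h,n); X,Y=np.meshgrid(cx+t,cy-t*1.0,indexing='ij')  # rows: +x up; cols: y from -h.. to +h -> right=+y
    uv=proj(f,np.c_[X.ravel(),Y.ravel(),np.full(X.size,z)]).astype(np.float32).reshape(n,n,2)
    return cv2.remap(f['image'],uv[...,0],uv[...,1],cv2.INTER_LINEAR),X,Y
def bar(f,cx,cy,r=.024):
    im,X,Y=rectify(f,cx,cy); g=cv2.cvtColor(im,cv2.COLOR_BGR2GRAY).astype(float)
    ins=np.hypot(X-cx,Y-cy)<r; med=np.median(g[ins]); m=(ins&(g<.68*med)).astype(np.uint8)
    n,l,s,_=cv2.connectedComponentsWithStats(m); 
    if n<2: return None
    k=1+np.argmax(s[1:,4]); q=np.c_[X[l==k],Y[l==k]]; c=q.mean(0); w,v=np.linalg.eigh(np.cov((q-c).T))
    return np.degrees(np.arctan2(v[1,1],v[0,1]))%180, c.round(4), np.sqrt(w*12).round(4), len(q)
E
python3 - <<'E'
from h import *
f=env.grab_frame('wrist')
c=pix2w(f,[(282,204)],.119)[0]; print(c)
b=bar(f,*c[:2]); print(b)
f2=env.grab_frame('top'); print('top',bar(f2,*c[:2]))
env.gripper_to(0.95,55)
f3=look(c[0],c[1],.20,150); print(st()['joint_positions'].round(1)); print(bar(f3,*c[:2]))
im=[rectify(g,*c[:2])[0] for g in (f,f2,f3)]
cv2.imwrite('pics/lid2.png',cv2.resize(np.hstack(im),None,fx=1.6,fy=1.6)); print(st()['clock'])
E
```

```text
[ 0.58849024 -0.27010472  0.119     ]
(np.float64(142.20521243860682), array([ 0.5899, -0.2704]), array([0.0042, 0.0333]), 547)
top None
[-10.4  23.9   4.9   0.  -71.1  70.4]
(np.float64(142.29501185901412), array([ 0.5895, -0.2704]), array([0.0038, 0.0334]), 506)
83.0583
```

View pics/lid2.png

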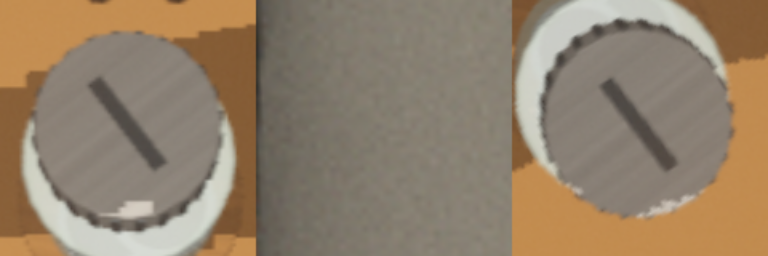

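The bar angle reads 142.2° and 142.3° from two views, and the lid centre is (0.5897, −0.2704). Gripping and turning in steps.

```bash
cat >> h.py <<'E'
LX,LY=.5897,-.2704
def turn(steps,each,look_every=1):
    for i in range(steps):
        q=np.array(st()['joint_positions']) if False else None
        T0=np.load('q.npy'); T0[5]-=each; env.set_joints(T0); np.save('q.npy',T0); s=st()
        b=None
        if (i+1)%look_every==0: b=bar(env.grab_frame('wrist'),LX,LY)
        print('J6cmd %.1f act %.2f tz %.3f jt6 %.3f op %.1f'%(T0[5],s['joint_positions'][5],s['wrist_torque'][2],s['joint_torque'][5],s['opening']*87),'t=%.1f'%s['clock'],(round(b[0],1),b[3]) if b else None)
E
python3 - <<'E'
from h import *
h=env.move_straight([LX,LY,T(.0995)],rate=.12,force_limit=6);print(h,st()['force'].round(1))
env.gripper_to(0.0,55);env.dwell(.2);s=st();print(s['opening']*87,s['wrist_torque'].round(3),s['joint_torque'][5],s['force'].round(1),s['position'])
np.save('q.npy',s['joint_positions'])
f=env.grab_frame('wrist');print(bar(f,LX,LY))
turn(3,8)
E
```

```text
False [-0.1  0.9  1.1]
59.02575089733237 [-0.541  0.568  0.082] -0.06787792313843966 [-1.5 -2.8  1.9] [ 0.58958393 -0.27074834  0.06650719]
(np.float64(63.74474441968093), array([ 0.5802, -0.2651]), array([0.0283, 0.0359]), 2788)
J6cmd 62.4 act 62.51 tz -0.329 jt6 0.142 op 58.9 t=85.4 (np.float64(56.1), 2801)
J6cmd 54.4 act 54.61 tz -0.248 jt6 0.152 op 58.7 t=85.7 (np.float64(48.2), 2796)
J6cmd 46.4 act 46.65 tz -0.288 jt6 0.155 op 58.7 t=86.0 (np.float64(40.3), 2801)
```

```bash
sed -i 's/env.dwell(0.3)/env.dwell(0.2)/' h.py
python3 - <<'E'
from h import *
turn(7,8,99)
turn(4,4,99)
E
```

```text
J6cmd 38.4 act 38.66 tz -0.246 jt6 0.155 op 59.6 t=86.3 None
J6cmd 30.4 act 30.70 tz -0.237 jt6 0.152 op 58.6 t=86.6 None
J6cmd 22.4 act 22.71 tz -0.170 jt6 0.147 op 58.9 t=86.8 None
J6cmd 14.4 act 14.72 tz -0.206 jt6 0.144 op 58.9 t=87.1 None
J6cmd 6.4 act 6.72 tz -0.206 jt6 0.142 op 59.0 t=87.3 None
J6cmd -1.6 act -1.28 tz -0.161 jt6 0.141 op 58.9 t=87.6 None
J6cmd -9.6 act -9.28 tz -0.142 jt6 0.141 op 59.0 t=87.9 None
J6cmd -13.6 act -13.38 tz -0.130 jt6 0.144 op 59.0 t=88.1 None
J6cmd -17.6 act -17.44 tz -0.219 jt6 0.176 op 59.1 t=88.4 None
J6cmd -21.6 act -21.46 tz -0.211 jt6 0.219 op 59.3 t=88.6 None
J6cmd -25.6 act -25.47 tz -0.320 jt6 0.219 op 59.3 t=88.9 None
```

Run:
```python
from h import *
turn(5,2.5,99)
```

```text
J6cmd -28.1 act -27.96 tz -0.208 jt6 0.237 op 58.6 t=89.1 None
J6cmd -30.6 act -30.46 tz -0.244 jt6 0.237 op 59.1 t=89.4 None
J6cmd -33.1 act -32.96 tz -0.196 jt6 0.237 op 59.4 t=89.6 None
J6cmd -35.6 act -35.46 tz -0.203 jt6 0.237 op 58.8 t=89.9 None
J6cmd -38.1 act -37.96 tz -0.234 jt6 0.237 op 59.4 t=90.1 None
```

Run:
```python
from h import *
for k in range(18):
    turn(1,3,99); s=st()
    if s['joint_torque'][5]>.36 or s['wrist_torque'][2]<-.45: break
```

```text
J6cmd -41.1 act -40.96 tz -0.238 jt6 0.231 op 58.6 t=90.4 None
J6cmd -44.1 act -43.96 tz -0.256 jt6 0.231 op 59.2 t=90.6 None
J6cmd -47.1 act -46.96 tz -0.266 jt6 0.231 op 59.1 t=90.9 None
J6cmd -50.1 act -49.96 tz -0.187 jt6 0.231 op 59.0 t=91.1 None
J6cmd -53.1 act -52.96 tz -0.260 jt6 0.231 op 58.7 t=91.4 None
J6cmd -56.1 act -55.96 tz -0.254 jt6 0.219 op 59.2 t=91.6 None
J6cmd -59.1 act -58.95 tz -0.167 jt6 0.156 op 59.0 t=91.9 None
J6cmd -62.1 act -61.94 tz -0.117 jt6 0.094 op 59.2 t=92.1 None
J6cmd -65.1 act -64.92 tz -0.069 jt6 0.032 op 58.9 t=92.4 None
J6cmd -68.1 act -67.91 tz 0.036 jt6 -0.030 op 58.8 t=92.6 None
J6cmd -71.1 act -70.90 tz 0.080 jt6 -0.092 op 58.9 t=92.9 None
J6cmd -74.1 act -73.89 tz 0.122 jt6 -0.154 op 58.5 t=93.1 None
J6cmd -77.1 act -76.88 tz 0.228 jt6 -0.216 op 59.3 t=93.4 None
J6cmd -80.1 act -79.87 tz 0.285 jt6 -0.278 op 58.9 t=93.6 None
J6cmd -83.1 act -82.85 tz 0.337 jt6 -0.340 op 58.9 t=93.9 None
J6cmd -86.1 act -85.84 tz 0.400 jt6 -0.402 op 59.0 t=94.1 None
J6cmd -89.1 act -88.83 tz 0.439 jt6 -0.464 op 59.1 t=94.4 None
J6cmd -92.1 act -91.82 tz 0.507 jt6 -0.526 op 58.9 t=94.6 None
```

The stopped readings explain themselves. In the loose phase the reading is −0.24, which is friction relaxed in reverse. It then rises at 1.2 N m/rad from J6 ≈ −55.5°, which is the seal. By angle, and by reading plus relaxed friction, the squeeze is now 0.64–0.71. That is past the best band but still under 0.75, because my stop condition had the wrong sign. No further turning: I'll ease back to about 0.4, where the seal spring still pushes, then release and check the bar.

Run:
```python
from h import *
turn(5,-3.4,99)
env.gripper_to(0.95); env.dwell(.3)
p=st()['position']; env.move_straight([p[0],p[1],.20],rate=.12)
f=look(LX,LY,.20,0); print('bar',bar(f,LX,LY),st()['joint_positions'].round(1))
p=st()['position']; env.move_straight([p[0],p[1],.28])
env.goto([.35,-.35,.30],DOWN); env.dwell(.3)
f=env.grab_frame('top')
for o in pods(f): print(o[:3])
for t in('mug','bowl','shaker'): print(t,[(np.round(r['xyz'],3),round(r['score'],2)) for r in env.search_frame(f,t)][:1])
print('topbar',bar(f,LX,LY),st()['clock'])
cv2.imwrite('pics/end.png',f['image'])
```

```text
J6cmd -88.7 act -88.30 tz 1.077 jt6 -1.059 op 59.2 t=94.9 None
J6cmd -85.3 act -84.92 tz 0.985 jt6 -0.988 op 59.1 t=95.1 None
J6cmd -81.9 act -81.53 tz 0.960 jt6 -0.918 op 59.3 t=95.4 None
J6cmd -78.5 act -78.14 tz 0.848 jt6 -0.847 op 59.1 t=95.6 None
J6cmd -75.1 act -74.76 tz 0.816 jt6 -0.777 op 58.9 t=95.9 None
bar (np.float64(4.688630641767759), array([ 0.5897, -0.2703]), array([0.0038, 0.0331]), 497) [-10.4  24.    5.1   0.  -71.1 -79.6]
('pod', array([0.60870963, 0.34810652]), 0.73)
('red', array([ 0.47069696, -0.1521039 ]), 0.66)
('green', array([ 0.53775482, -0.08068266]), 0.64)
('red', array([ 0.36207721, -0.03905572]), 0.63)
mug [(array([ 0.755, -0.182,  0.026]), 0.85)]
bowl [(array([0.77 , 0.17 , 0.022]), 0.8)]
shaker [(array([ 0.392, -0.182,  0.071]), 0.78)]
topbar (np.float64(5.228887421653212), array([ 0.5903, -0.27  ]), array([0.0055, 0.0327]), 715) 100.8667
```

View pics/end.png

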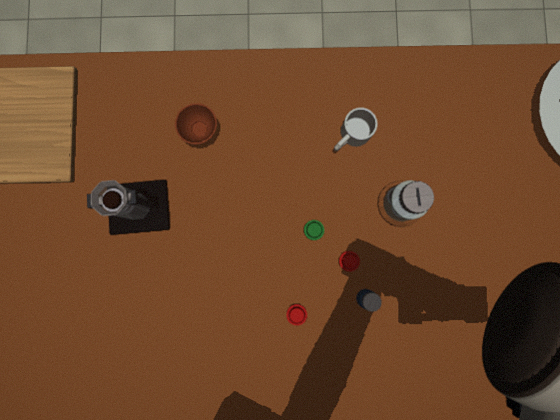

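The final top view shows the pod in the funnel at (112,199), no brown pods on the counter, and the lid bar turned to about 5°. The mug, bowl, shaker and look-alikes haven't moved. The reverse readings also put the squeeze at about 0.38 when I let go. Handing in.

```bash
python3 -c "
from h import *
print(env.close_job(), st()['clock'])"
```

```text
the job is handed in; nothing more can be done
the job is handed in; nothing more can be done
```

The job is handed in after about 101 s. All three pods are in the dispenser and the jar lid is snug on its seal, though I briefly turned the lid further than intended.

- **Pods:** I pressed the three brown pods in one after another. Touching the top one afterwards put its face at 148.8 mm, against 149 mm when latched. No brown pod is left on the counter.
- **First grasp:** It closed on nothing, because the real fingertips sit about 33 mm above the reported TCP. I measured that on the table and on a pod, and every grasp after that held.
- **Lid:** I turned it only after the pods were in.
  - **Overshoot:** I misjudged the sign of the torque reading, so the squeeze peaked at about 0.64–0.71 rad. That is past the best 0.3–0.5 range and close to the 0.75 limit, but under it by both angle and torque.
  - **Final state:** I eased it back to about 0.38 rad and let go. The bar on the lid turned 137.5° in all, which puts the final squeeze at about 0.24–0.27 rad (snug from 0.12). The bar came out about 2° off what I expected.
- **Left alone:** The mug, bowl, shaker and the red and green look-alikes stayed where they were, within camera accuracy, and the arm ended clear of everything.

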